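# Pop the red spice tin and catch it on the chute

### The arm

A 7-joint arm with a two-finger parallel gripper is mounted at the origin on the work surface. World frame = base frame: x ahead of the robot, y to its left, z up, the work surface at z = 0. Lengths are in m, angles in rad, forces in N, time in s.
With the tool pointing down it reaches from about 0.4 to 0.85 m from the base axis. Payload 4.5 kg.
Tool frame: the origin (TCP) lies midway between the tips of the shut fingers; the grasp point (between the pads) lies 19 mm behind it; z points along the fingers, y is the direction in which the jaws open and shut (so a half turn about z gives the same grasp; the last joint's range is limited). The gripper opens to 88 mm and grips with 3 to 60 N. Pads are 18 mm wide; open, the fingers measure 123 mm over their backs; the gripper's body (75 mm by 187 mm) begins 45 mm behind the grasp point.
Start: joints at [1.321, 0.689, -0.195, 1.565, 0.157, 0.902, -0.215], TCP at [0.175, -0.6, 0.239] pointing down, gripper open.
Joint ranges: [-3.01, 3.01], [-0.46, 2.08], [-1.47, 1.51], [0.13, 2.56], [-1, 4.14], [0.04, 2.09], [-2.66, 2.66]. Speed limits (rad/s): [2.57, 2.57, 3.14, 3.14, 3.14, 3.14, 3.14].

### API

Orientations are given as a unit quaternion [x, y, z, w].
In Python, from plant import r gives the robot as it stands. The module is installed in compiled form; this text tells all that it offers.
- The arm moves only by the shell command python3 -m jog 'ROWS' [FORCE]. ROWS is JSON, a list of rows, each an object with "translation": the shift along the tool's x, y, z in units of 40 mm (1.0 is 40 mm), a list of three; "twist": the turn about the tool's z in units of 6 degrees (1.0 is 6 degrees); "claw": the opening in per cent of the stroke, from 0 (shut) to 100 (fully open). A call has 1 to 20 rows; each row shifts and turns the commanded pose from where the row before left it, along the tool's axes as they then stand; what a row does not reach is not made up. A row lasts 1/12 s, in which the tool goes at most 41.7 mm and 7.16 degrees, less where a joint would pass 70% of its speed; a pose out of reach is approached as far as the arm can. A call is refused whole if a number of a shift passes 1 or a number of a turn 1, either way. A call with a gripper value outside its range is refused whole. The fingers move at their own pace and stop on an object; FORCE is the grip in N (left out, the last holds). Time passes only in rows, so rows that do not move let the fingers close. It gives the time, the measured TCP pose, the force and the opening at its end, in the units of the state.
- r.get_state(): the state, without advancing time (a new reading comes with each control period).
- r.snapshot(name): name is "side" or "top" or "wrist"; returns a dict with "img" (400x640x3 uint8, red, green, blue), "fx", "fy", "cx", "cy" (pixels), "origin" and "rotation" of the camera in the world; the wrist camera has in their place "T_tool_cam" (4x4, takes a point from camera to tool coordinates, whose origin is the TCP and whose axes are the flange's). Camera axes: x right, y up, looking along -z (the intrinsics and any distortion apply to the point x, -y, -z); pixel columns grow to the right and rows downward; lengths in m; the calibration is good to about 2 mm. A picture is of the moment at which its call begins: read the wrist's pose just before it. There is no depth.
- r.finish_job(): hands the job in, once; it reports no verdict.
Trained networks look in the newest picture that a camera, given by its name, has taken for a name from the list of things; names that differ only in an ending like _2 or _b are one class to them, and where a whole thing is asked for, a point or a joint stands for the part that bears it (a point fixed in the world has none). Each returns a list of dicts, best first, with "confidence" (0 to 1); they miss things now and then, are a little off and sometimes report something else, mostly with a low value. They report only what shows in the picture. A call takes as long as a camera call. They do not tell look-alikes from the thing itself.
- r.spot_in(label, camera): "rect" ([left, top, right, bottom] in pixels, round what is visible of it).
- r.spot_point(label, camera): "location" ([row, column] in pixels: a listed point, or the origin of a listed thing).
The state is a dict: "clock": time; "q": joint angles; "qd": joint speeds; "joint_torque": joint torques, N m; "tool_pos": TCP position; "eef_rot": TCP orientation; "contact_force": force on the tool from outside, world axes, zero at the start; "moment": the same for the moment, N m; "opening": opening from 0.0 (shut) to 1.0 (fully open).
Only numpy, scipy, OpenCV 4.12 (cv2) and the standard library are available. Lean on these libraries where they do the work, as an engineer would, in place of code of your own. Each camera call takes 0.05 s, during which the arm holds its last target. There are 200 camera calls.

### The job

Get the red spice tin out of the two-lane dispenser: with one fingertip press down the green ejector button beside its lane, and with the other finger already waiting over that lane of the steel chute stop the tin as it slides down, before it runs off the open lower end. Finish while holding it so: button still down, the tin standing on the chute clear of its pocket and leaning on that finger. Do not lift either tin, leave the yellow tin in its pocket, and do not disturb the kitchenware.

Things in the scene. Friction and masses are not known exactly. Their poses are not given: they have to be found in the camera images.
- dispenser: White plastic dispenser fixed to the counter, 164 mm deep (x), 250 mm wide (y), top edge (rear wall of the pockets) about 97 mm high. Origin on the counter; x points from the low front of the chute to the back, y left, z up. Buttons are centred at x = -52, y = +105 (left) and -105 mm (right).
- chute: Slippery steel chute, falling 20 deg to the front. Tilted frame: origin on the sliding surface at the pockets' lower edge (dispenser x 30, z 62 mm); x UP the slope, y left, z off the surface. Lanes at y = +35 and -35 mm, 46 mm wide, walls 10 mm high. Surface: x = 0 to the open end at -127 mm; pockets 8 mm deep: x = 0 to 53. Level with the buttons (x = -87) it is 32 mm above the counter.
- red_tin: THE TIN TO EJECT: red metal spice tin, 50 (x) by 40 (y) by 22 mm (z), about 100 g. Origin at the centre of its underside, axes along its edges. Starts in the pocket of the left or the right lane (changes), at the chute's slope, top 14 mm above the sliding surface. Once raised level with the surface it slides down by itself within about half a second.
- yellow_tin: Yellow metal spice tin, same size and origin, in the other lane's pocket. It stays there.
- button_left (a joint): Travel of the left (dispenser +y) green ejector button in m: 0 is up, 0.014 fully down. It springs back; about 2 N to start, 5 to 7 N fully down. The plate under the left lane's tin rises as far as the button goes down; the tin comes free at about 0.008.
- button_right (a joint): Travel of the right (dispenser -y) green ejector button, the same for the right lane.
- button_left_top (a point): Centre of the top face of the left green button (round, 26 mm across), 55 mm above the counter when up, 41 mm fully down; moves straight down. It is 70 mm sideways of the left lane's centreline, so one finger can press it while the other hangs in the lane a few mm off the steel.
- button_right_top (a point): Centre of the top face of the right green button, the same for the right lane.
- glass_a: Ribbed drinking glass, 68 mm across at the rim, 100 mm tall, upright. Origin under its centre. Bystander.
- glass_b: Second ribbed glass, the same. Bystander.
- glass_c: Third ribbed glass, the same. Bystander.
- saucepan: Stainless steel saucepan, 160 mm across, 77 mm tall, riveted flat handle reaching 230 mm from the centre along its +x. Origin under the pan's centre. Bystander.
- sugar_pot: Glass sugar pot, 90 mm across, about 105 mm tall with its hinged steel lid. Origin under its centre. Bystander.
- ladle: Steel ladle lying on the counter, bowl 72 mm across at its origin (underside of the bowl), handle 270 mm along its +y. Bystander.
Mind the look-alikes: they are no part of the job. Of the things like the red_tin, leave any that is pink or purple; of the rest the smaller one is meant.

How it is judged:
On the way:
1. the button beside the red tin's lane is pressed (((value of joint button_left above 0.005 m and y of red_tin in the frame of chute above 0 m) or (value of joint button_right above 0.005 m and y of red_tin in the frame of chute below 0 m))).
At the end, for the whole second after the job is handed in: The button of the red tin's lane is held more than 5 mm down; the red tin lies still flat on the chute (within 8 mm of the surface), clear of its pocket (its centre 22 to 120 mm below the pocket's edge), pressing on a finger with more than 0.02 N; the yellow tin lies in its pocket (((value of joint button_left above 0.005 m and y of red_tin in the frame of chute above 0 m) or (value of joint button_right above 0.005 m and y of red_tin in the frame of chute below 0 m)) and x of red_tin in the frame of chute between -0.12 and -0.022 m and z of red_tin in the frame of chute between -0.005 and 0.008 m and contact force between the fingers and red_tin above 0.02 N and linear speed of red_tin below 0.02 m/s and x of yellow_tin in the frame of chute between 0.015 and 0.04 m and z of yellow_tin in the frame of chute below 0 m); the arm keeps its last pose, push and grip.
It fails at once if the red tin is lifted off the chute (z of red_tin in the frame of chute above 0.025 m).
It fails at once if the red tin slides off the chute's lower end (x of red_tin in the frame of chute below -0.13 m).
It fails at once if the yellow tin leaves its pocket (x of yellow_tin in the frame of chute below 0.012 m or z of yellow_tin in the frame of chute above 0.012 m).
It fails at once if a glass, the saucepan, the sugar pot or the ladle is shoved more than 30 mm or tipped (distance of any of glass_a, glass_b, glass_c, saucepan, sugar_pot, ladle from where it was at the start of the episode above 0.03 m or angle between any of glass_a, glass_b, glass_c, saucepan, sugar_pot, ladle's own z axis and vertical above 0.3 rad).
It also fails if it takes over 32 s, if anything falls off the work surface, if the arm or the gripper's body presses on something with over 40 N, if the wrist force passes 120 N, or if a joint passes its speed limit or range.

## Working session

There is one attempt and no reset: what is moved stays moved. The work goes in short steps, Python scripts to look and compute and a shell command to move; the robot and the scene stay as the last step left them, time stands still between calls to the robot, and variables do not carry over. Pictures are saved under pics/ and viewed, about 8 in all and at most 12, crops included, and the job is handed in when it is done.

```bash
mkdir -p pics
cat > h.py <<'E'
from plant import r
import numpy as np, cv2
from scipy.spatial.transform import Rotation as R
def ray(s,row,col,T=None):
    d=np.array([(col-s["cx"])/s["fx"],-(row-s["cy"])/s["fy"],-1.])
    return np.array(s["origin"]),np.array(s["rotation"])@d
def atz(s,row,col,z):
    o,d=ray(s,row,col); return o+d*(z-o[2])/d[2]
def proj(s,p):
    c=np.array(s["rotation"]).T@(np.array(p)-s["origin"]); return s["cy"]+s["fy"]*c[1]/c[2], s["cx"]-s["fx"]*c[0]/c[2]
def save(im,n): cv2.imwrite("pics/"+n,np.ascontiguousarray(im[:,:,::-1]))
E
python3 - <<'E'
from h import *
st=r.get_state(); print(st["clock"],np.round(st["tool_pos"],3),np.round(R.from_quat(st["eef_rot"]).as_matrix(),3).tolist())
for c in("top","side"):
    s=r.snapshot(c); save(s["img"],c+"0.png"); print(c,{k:np.round(v,3).tolist() for k,v in s.items() if k!="img"})
    for n in("red_tin","yellow_tin","dispenser","chute","button_left_top","button_right_top"):
        print(n,[(np.round(d["rect"]).tolist(),round(d["confidence"],2)) for d in r.spot_in(n,c)][:4],[(np.round(d["location"],1).tolist(),round(d["confidence"],2)) for d in r.spot_point(n,c)][:4])
E
```

```text
0.0 [ 0.175 -0.599  0.238] [[0.96, 0.28, -0.001], [0.28, -0.96, 0.002], [-0.0, -0.002, -1.0]]
top {'fx': 489.497, 'fy': 489.497, 'cx': 319.478, 'cy': 197.379, 'origin': [0.386, -0.035, 1.396], 'rotation': [0.051, -0.056, -0.694, 0.716]}
red_tin [([137.0, 234.0, 170.0, 260.0], 0.69), ([342.0, 167.0, 357.0, 187.0], 0.61), ([294.0, 255.0, 324.0, 277.0], 0.57), ([401.0, 194.0, 438.0, 215.0], 0.56)] [([174.3, 346.9], 0.82), ([204.7, 418.4], 0.77), ([264.5, 306.9], 0.75), ([262.4, 344.7], 0.51)]
yellow_tin [([316.0, 168.0, 332.0, 194.0], 0.73), ([303.0, 221.0, 309.0, 229.0], 0.48)] [([178.3, 326.0], 0.75)]
dispenser [([290.0, 163.0, 384.0, 235.0], 0.87)] [([200.6, 337.6], 0.71)]
chute [([313.0, 163.0, 367.0, 234.0], 0.72)] [([186.6, 336.6], 0.89)]
button_left_top [([301.0, 221.0, 309.0, 231.0], 0.65)] []
button_right_top [([377.0, 208.0, 384.0, 218.0], 0.56)] [([208.8, 384.5], 0.46)]
side {'fx': 518.849, 'fy': 518.849, 'cx': 320.041, 'cy': 199.409, 'origin': [0.17, 0.768, 1.098], 'rotation': [-0.086, 0.339, 0.913, -0.211]}
red_tin [([352.0, 132.0, 373.0, 153.0], 0.86), ([300.0, 160.0, 321.0, 177.0], 0.67), ([378.0, 202.0, 397.0, 216.0], 0.67), ([367.0, 226.0, 390.0, 253.0], 0.67)] [([168.5, 309.5], 0.74), ([211.7, 387.3], 0.67), ([243.1, 379.0], 0.64), ([143.6, 362.1], 0.55)]
yellow_tin [([297.0, 175.0, 317.0, 191.0], 0.51)] [([189.6, 301.6], 0.81)]
dispenser [([284.0, 152.0, 365.0, 236.0], 0.91)] [([196.8, 326.4], 0.93)]
chute [([294.0, 165.0, 368.0, 216.0], 0.61)] [([180.4, 320.2], 0.96)]
button_left_top [([334.0, 211.0, 342.0, 226.0], 0.48)] [([214.2, 335.8], 0.53)]
button_right_top [([351.0, 158.0, 362.0, 167.0], 0.44)] [([161.2, 354.1], 0.53)]
```

```bash
sed -i 's/np.array(s\["rotation"\])/R.from_quat(s["rotation"]).as_matrix()/' h.py
python3 - <<'E'
import cv2,numpy as np
a=cv2.imread("pics/top0.png"); b=cv2.imread("pics/side0.png")
cv2.imwrite("pics/v1.png",cv2.resize(a,(800,500),interpolation=cv2.INTER_CUBIC))
x=cv2.resize(a[140:270,270:450],None,fx=3.3,fy=3.3,interpolation=cv2.INTER_CUBIC) #594x429
cv2.imwrite("pics/v2.png",cv2.resize(a[140:260,270:430],None,fx=5,fy=5,interpolation=cv2.INTER_CUBIC))
cv2.imwrite("pics/v3.png",cv2.resize(b[120:260,260:420],None,fx=4,fy=4,interpolation=cv2.INTER_CUBIC))
E
```

```text
(no output)
```

View pics/v1.png

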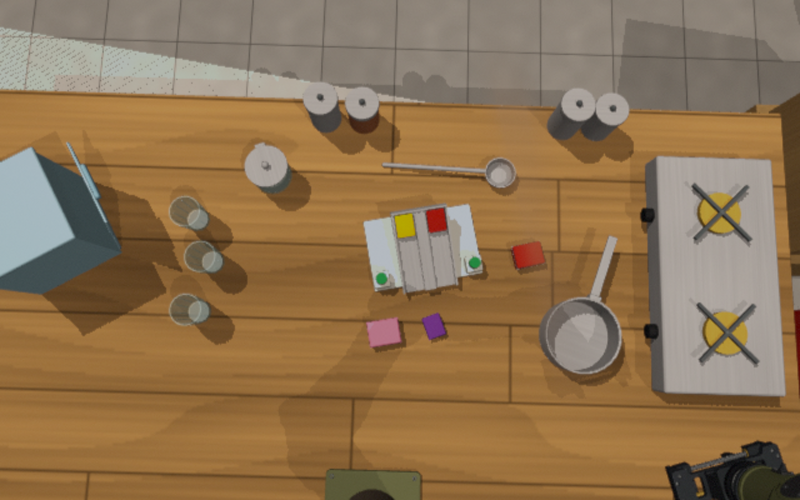

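View pics/v2.png

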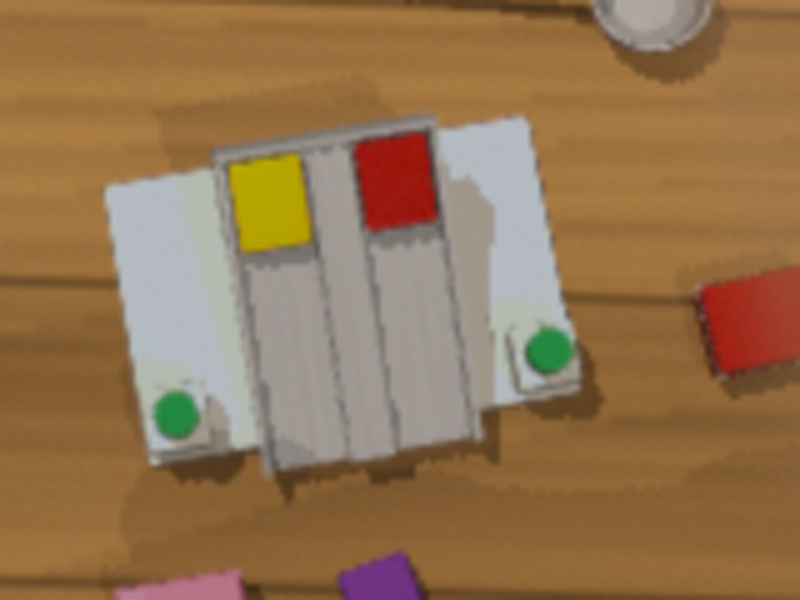

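View pics/v3.png

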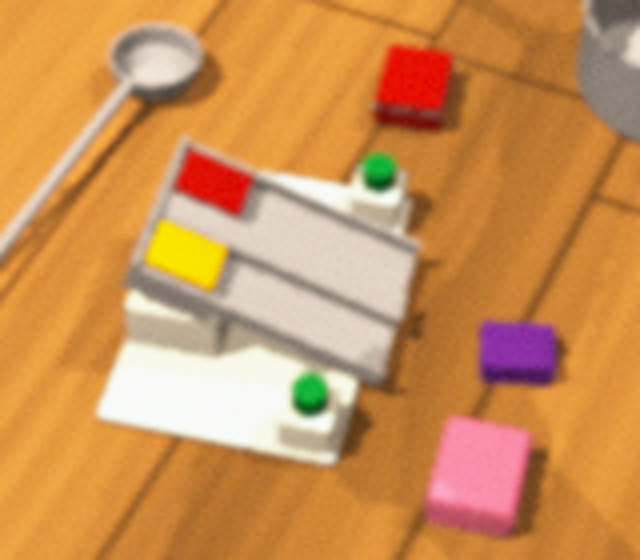

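Four things could pass for the red tin in the top picture: the red block in the right lane at about (349,177), the larger red box on the counter at (420,205), the pink box at (307,265) and the purple one at (346,262). I choose the lane one: it is red, smaller than the other red box, and sits in a pocket. The close crop confirms it. Its button is button_right, at about (380,210). Next I localise the dispenser.

```bash
cat > loc.py <<'E'
from h import *
from scipy.optimize import least_squares
obs={}
S={c:r.snapshot(c) for c in("top","side")}
def blobs(im,lo,hi,roi):
    x0,y0,x1,y1=roi; hsv=cv2.cvtColor(im[y0:y1,x0:x1],cv2.COLOR_RGB2HSV)
    m=cv2.inRange(hsv,lo,hi); n,_,st,c=cv2.connectedComponentsWithStats(m)
    return [(st[i,4],c[i][1]+y0,c[i][0]+x0) for i in range(1,n) if st[i,4]>15]
rois={"top":(280,150,395,240),"side":(270,130,380,245)}
col={"g":((45,100,60),(80,255,255)),"r":((0,150,80),(6,255,255)),"y":((22,150,100),(35,255,255))}
B={c:{k:blobs(S[c]["img"],*v,rois[c]) for k,v in col.items()} for c in S}
for c in B: print(c,B[c])
for a in B["top"]["g"]: print("top z.055",np.round(atz(S["top"],a[1],a[2],.055),4))
for a in B["side"]["g"]: print("side z.055",np.round(atz(S["side"],a[1],a[2],.053),4))
a20=np.radians(20)
def tin(l): # top-face centre in dispenser, 14 mm above surface, x=26.5
    return np.array([.030+.0265*np.cos(a20)-.014*np.sin(a20),l,.062+.0265*np.sin(a20)+.014*np.cos(a20)])
pts={"gL":[-.052,.105,.055],"gR":[-.052,-.105,.055],"r":tin(-.035),"y":tin(.035)}
tg=sorted(B["top"]["g"],key=lambda a:a[2]); sg=sorted(B["side"]["g"],key=lambda a:-a[1])
ob=[("top","gL",tg[0]),("top","gR",tg[-1]),("side","gL",sg[0]),("side","gR",sg[-1])]
for k in "ry": ob.append(("top",k,max(B["top"][k])))
def W(p,P): c,s=np.cos(p[2]),np.sin(p[2]); return np.array([p[0]+c*P[0]-s*P[1],p[1]+s*P[0]+c*P[1],P[2]])
def f(p): return np.concatenate([np.array(proj(S[c],W(p,pts[k])))-np.array(o[1:]) for c,k,o in ob])
q=least_squares(f,[.45,-.08,.1],loss="soft_l1"); p=q.x
print("pose",p,"res",[(o[0],o[1])+tuple(np.round(e,1)) for o,e in zip(ob,f(p).reshape(-1,2))])
for k in pts: print(k,np.round(W(p,pts[k]),4))
np.save("pose.npy",p)
E
python3 loc.py
```

```text
top {'g': [(np.int32(55), np.float64(209.61818181818182), np.float64(379.3090909090909)), (np.int32(56), np.float64(222.5), np.float64(304.7142857142857))], 'r': [(np.int32(250), np.float64(175.78), np.float64(348.668))], 'y': [(np.int32(258), np.float64(180.07364341085272), np.float64(323.48837209302326))]}
side {'g': [(np.int32(56), np.float64(162.33928571428572), np.float64(354.25)), (np.int32(69), np.float64(217.81159420289856), np.float64(337.1304347826087))], 'r': [(np.int32(316), np.float64(141.38924050632912), np.float64(363.1487341772152)), (np.int32(185), np.float64(165.1081081081081), np.float64(313.02702702702703))], 'y': [(np.int32(210), np.float64(183.0857142857143), np.float64(305.8857142857143))]}
top z.055 [ 0.5606 -0.2082  0.055 ]
top z.055 [ 0.5185 -0.0034  0.055 ]
side z.055 [ 0.5584 -0.2042  0.053 ]
side z.055 [ 5.165e-01 -1.000e-04  5.300e-02]
pose [ 0.59020935 -0.09468829  0.19999203] res [('top', 'gL', np.float64(0.0), np.float64(-0.5)), ('top', 'gR', np.float64(0.2), np.float64(-0.1)), ('side', 'gL', np.float64(-1.3), np.float64(-0.3)), ('side', 'gR', np.float64(-1.5), np.float64(0.0)), ('top', 'r', np.float64(0.4), np.float64(-0.2)), ('top', 'y', np.float64(0.3), np.float64(-0.3))]
gL [ 0.5184 -0.0021  0.055 ]
gR [ 0.5601 -0.2079  0.055 ]
r [ 0.6463 -0.119   0.0842]
y [ 0.6324 -0.0504  0.0842]
```

```bash
cat > go.py <<'E'
from h import *
import sys
p=np.load("pose.npy"); D=[float(v) for v in sys.argv[1:4]]  # target TCP in dispenser frame, m
c,s=np.cos(p[2]),np.sin(p[2]); w=np.array([p[0]+c*D[0]-s*D[1],p[1]+s*D[0]+c*D[1],D[2]])
st=r.get_state(); M=R.from_quat(st["eef_rot"]).as_matrix(); x=M[:,0]
t=np.array(st["tool_pos"]); yaw=np.arctan2(x[1],x[0])
A=np.array([[c,-s],[s,c]]); print("clock",round(st["clock"],2),"TCP disp",np.round(np.r_[A.T@(t[:2]-p[:2]),t[2]]*1000,1),"opening",round(st["opening"],3),"F",np.round(st["contact_force"],1),"tilt",np.round(M[:2,2],4))
print("world target",np.round(w,4),"units in tool axes",np.round(M.T@(w-t)/.04,3),"twist",np.round(np.degrees(yaw-p[2])/6,3), "|q|",np.round(st["q"],2))
E
python3 go.py -.052 -.070 .16
```

```text
clock 1.4 TCP disp [-507.3 -412.8  238.7] opening 1.004 F [ 0.1 -0.   0.8] tilt [ 0.     -0.0001]
world target [ 0.5532 -0.1736  0.16  ] units in tool axes [12.059 -7.586  1.968] twist 0.8 |q| [ 1.32  0.69 -0.19  1.57  0.16  0.9  -0.22]
```

```bash
python3 -m jog '[{"translation":[0.5,-0.3,0],"twist":0,"claw":60},{"translation":[0.6,-0.4,0],"twist":0,"claw":60},{"translation":[0.6,-0.4,0],"twist":0,"claw":60},{"translation":[0.6,-0.4,0],"twist":0,"claw":60},{"translation":[0.6,-0.4,0],"twist":0,"claw":60},{"translation":[0.6,-0.4,0],"twist":0,"claw":60},{"translation":[0.6,-0.4,0],"twist":0,"claw":60},{"translation":[0.6,-0.4,0],"twist":0,"claw":60},{"translation":[0.6,-0.4,0],"twist":0,"claw":60},{"translation":[0.6,-0.4,0],"twist":0,"claw":60},{"translation":[0.6,-0.4,0],"twist":0,"claw":60},{"translation":[0.6,-0.4,0],"twist":0,"claw":60},{"translation":[0.6,-0.4,0],"twist":0,"claw":60},{"translation":[0.6,-0.4,0],"twist":0,"claw":60},{"translation":[0.6,-0.4,0],"twist":0,"claw":60},{"translation":[0.6,-0.4,0],"twist":0,"claw":60},{"translation":[0.6,-0.4,0],"twist":0,"claw":60},{"translation":[0.6,-0.4,0],"twist":0,"claw":60}]' 20; python3 go.py -.052 -.070 .16
```

```text
clock: 2.9
tool_pos: [0.5073, -0.2063, 0.2389]
eef_rot: [0.99, 0.141, 0.0, 0.0]
contact_force: [-0.7, 0.1, -0.1]
opening: 0.603
clock 2.9 TCP disp [-103.5  -92.9  238.9] opening 0.603 F [-0.7  0.1 -0.1] tilt [ 0.0003 -0.0002]
world target [ 0.5532 -0.1736  0.16  ] units in tool axes [ 1.33  -0.464  1.972] twist 0.801 |q| [ 0.39  0.59 -0.14  1.8   0.11  0.76 -1.1 ]
```

```bash
python3 -m jog '[{"translation":[0.35,-0.1,0.4],"twist":0,"claw":60},{"translation":[0.35,-0.1,0.4],"twist":0,"claw":60},{"translation":[0.35,-0.1,0.4],"twist":0,"claw":60},{"translation":[0.28,-0.16,0.4],"twist":0,"claw":60},{"translation":[0,0,0.37],"twist":0.4,"claw":60},{"translation":[0,0,0],"twist":0.4,"claw":60},{"translation":[0,0,0],"twist":0,"claw":60},{"translation":[0,0,0],"twist":0,"claw":60}]'; python3 go.py -.052 -.070 .07
python3 - <<'E'
from h import *
st=r.get_state(); s=r.snapshot("wrist"); save(s["img"],"w1.png")
T=np.array(s["T_tool_cam"]); print(np.round(T,3).tolist(),s["fx"],s["cx"],s["cy"])
M=R.from_quat(st["eef_rot"]).as_matrix(); W=np.eye(4);W[:3,:3]=M;W[:3,3]=st["tool_pos"]; C=W@T
w=dict(s,origin=C[:3,3],rotation=R.from_matrix(C[:3,:3]).as_quat())
p=np.load("pose.npy");c,sn=np.cos(p[2]),np.sin(p[2])
for k in("button_left_top","button_right_top","red_tin","yellow_tin"):
    print(k,[(np.round(d["location"],1).tolist(),round(d["confidence"],2)) for d in r.spot_point(k,"wrist")][:3])
im=s["img"]; hsv=cv2.cvtColor(im,cv2.COLOR_RGB2HSV)
for nm,lo,hi in(("g",(45,100,60),(80,255,255)),):
    m=cv2.inRange(hsv,lo,hi); n,_,stt,ct=cv2.connectedComponentsWithStats(m)
    for i in range(1,n):
        if stt[i,4]>100: 
            P=atz(w,ct[i][1],ct[i][0],.055); d=P[:2]-p[:2]; print(nm,stt[i],np.round(ct[i]),"world",np.round(P,4),"disp mm",np.round(np.array([[c,sn],[-sn,c]])@d*1000,1))
im=im.copy()
def dp(x,y,z):
    rr,cc=proj(w,[p[0]+c*x-sn*y,p[1]+sn*x+c*y,z]); return int(cc),int(rr)
for q in((-.052,-.105,.055),(-.052,.105,.055)): cv2.circle(im,dp(*q),3,(255,0,255),-1)
for y in(-.012,-.058): cv2.line(im,dp(-.0893,y,.0186),dp(.03,y,.062),(0,0,255),1)
save(im,"w1o.png")
E
```

```text
clock: 3.57
tool_pos: [0.5525, -0.175, 0.16]
eef_rot: [0.995, 0.1, 0.0, 0.0]
contact_force: [-0.4, -0.4, 0.7]
opening: 0.6
clock 3.57 TCP disp [-52.9 -71.3 160. ] opening 0.6 F [-0.4 -0.4  0.7] tilt [ 0.0002 -0.0003]
world target [ 0.5532 -0.1736  0.07  ] units in tool axes [ 0.023 -0.032  2.25 ] twist 0.011 |q| [ 0.28  0.73 -0.09  1.78  0.11  0.63 -1.24]
[[-0.0, 0.948, 0.317, 0.083], [1.0, 0.0, 0.0, 0.0], [-0.0, 0.317, -0.948, -0.147], [0.0, 0.0, 0.0, 1.0]] 333.1657377500649 310.8776235494263 199.0829161617362
button_left_top [([193.4, 93.7], 0.92)]
button_right_top [([196.0, 356.1], 0.78), ([48.6, 260.4], 0.35)]
red_tin [([49.5, 260.8], 0.85), ([176.8, 482.1], 0.82), ([87.0, 215.9], 0.68)]
yellow_tin [([46.0, 153.7], 0.58)]
g [ 77 179  36  33 821] [ 93. 196.] world [ 0.519  -0.0055  0.055 ] disp mm [-52.  101.5]
g [341 179  31  34 748] [356. 196.] world [ 0.5601 -0.21    0.055 ] disp mm [ -52.4 -107. ]
```

View pics/w1o.png

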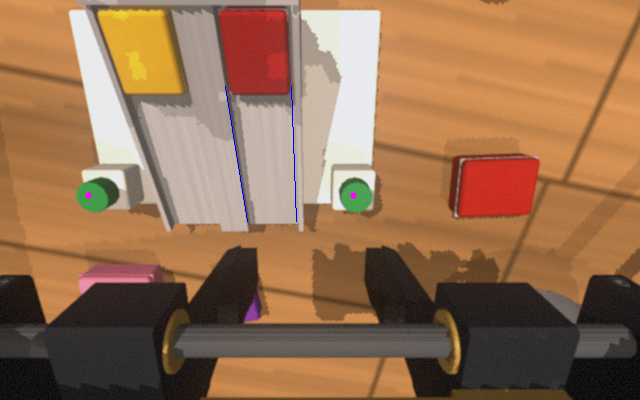

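The projected buttons and lane edges land on the real ones (buttons at about (93,196) and (356,196)), and the wrist estimate agrees within about 2 mm. The fingertips straddle correctly for 70 mm spacing. Next I descend to 8 mm above the button.

```bash
python3 -m jog '[{"translation":[0.02,0,0.5],"twist":0,"claw":60},{"translation":[0,0,0.5],"twist":0,"claw":60},{"translation":[0,0,0.5],"twist":0,"claw":60},{"translation":[0,0,0.5],"twist":0,"claw":60},{"translation":[0,0,0.3],"twist":0,"claw":60},{"translation":[0,0,0.1],"twist":0,"claw":60},{"translation":[0,0,0],"twist":0,"claw":60},{"translation":[0,0,0],"twist":0,"claw":60}]'; python3 go.py -.052 -.071 .043
python3 - <<'E'
from h import *
a=r.snapshot("side")["img"]; b=r.snapshot("wrist")["img"]
A=cv2.resize(a[110:250,260:420],(560,490),interpolation=cv2.INTER_CUBIC); save(A,"s2.png"); save(b,"w2.png")
E
```

```text
clock: 4.48
tool_pos: [0.5536, -0.175, 0.0646]
eef_rot: [0.995, 0.1, 0.001, 0.0]
contact_force: [0.1, -0.4, 0.3]
opening: 0.602
clock 4.48 TCP disp [-51.8 -71.5  64.6] opening 0.602 F [ 0.1 -0.4  0.3] tilt [ 0.0011 -0.0003]
world target [ 0.5534 -0.1746  0.043 ] units in tool axes [-0.005 -0.012  0.54 ] twist -0.0 |q| [ 0.27  0.88 -0.07  1.83  0.13  0.43 -1.27]
```

View pics/s2.png

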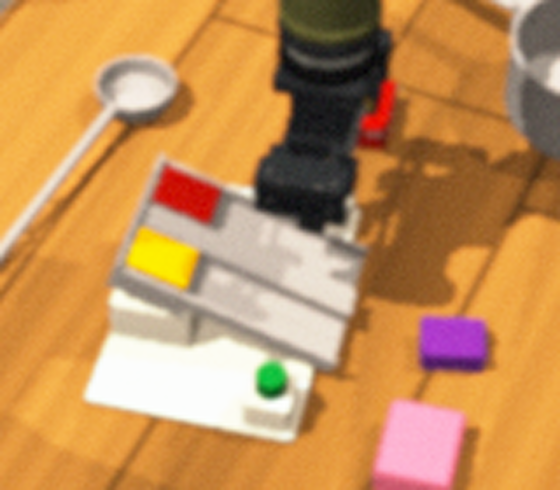

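View pics/w2.png

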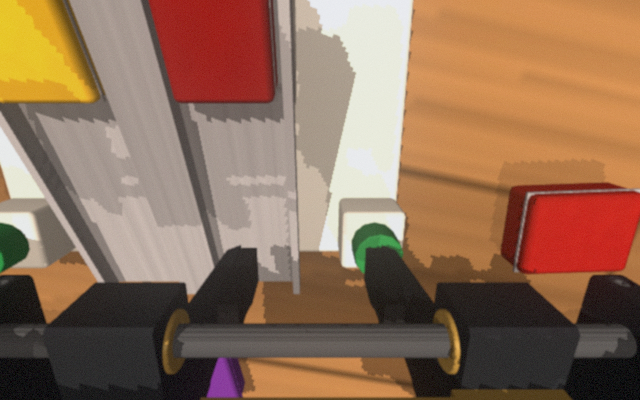

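The wrist view shows the right fingertip over the button at about (378,245), and the left finger hanging in the red lane at about (243,255), between its walls. The red tin is still in its pocket. Now I press.

```bash
python3 -m jog '[{"translation":[0,0,0.15],"twist":0,"claw":60},{"translation":[0,0,0.15],"twist":0,"claw":60},{"translation":[0,0,0.15],"twist":0,"claw":60},{"translation":[0,0,0.12],"twist":0,"claw":60},{"translation":[0,0,0],"twist":0,"claw":60},{"translation":[0,0,0],"twist":0,"claw":60},{"translation":[0,0,0],"twist":0,"claw":60},{"translation":[0,0,0],"twist":0,"claw":60},{"translation":[0,0,0],"twist":0,"claw":60},{"translation":[0,0,0],"twist":0,"claw":60},{"translation":[0,0,0],"twist":0,"claw":60},{"translation":[0,0,0],"twist":0,"claw":60}]'; python3 go.py -.052 -.071 .042
python3 - <<'E'
from h import *
b=r.snapshot("wrist")["img"]; save(b,"w3.png")
E
```

```text
clock: 5.58
tool_pos: [0.5542, -0.1751, 0.0414]
eef_rot: [0.995, 0.1, 0.001, 0.0]
contact_force: [0.4, -0.1, 5.8]
opening: 0.602
clock 5.58 TCP disp [-51.3 -71.7  41.4] opening 0.602 F [ 0.4 -0.1  5.8] tilt [ 0.0022 -0.0008]
world target [ 0.5534 -0.1746  0.042 ] units in tool axes [-0.017 -0.017 -0.014] twist 0.002 |q| [ 0.26  0.92 -0.06  1.83  0.13  0.39 -1.27]
```

View pics/w3.png

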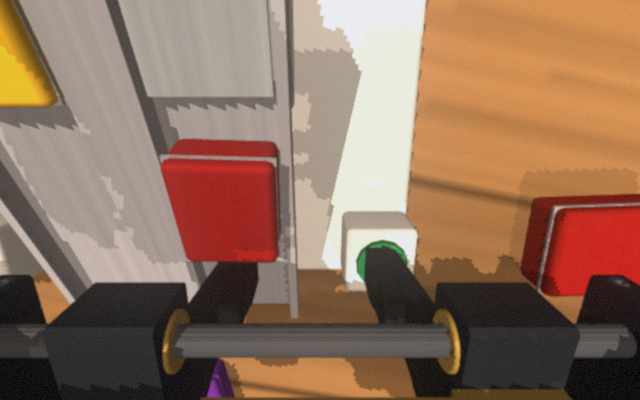

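The tin has left its pocket and rests on the left finger, its front edge at about (235,262). The button is down under the other finger. I'll check that it is at rest, and where it sits, before handing in.

```bash
python3 -m jog '[{"translation":[0,0,0],"twist":0,"claw":60},{"translation":[0,0,0],"twist":0,"claw":60},{"translation":[0,0,0],"twist":0,"claw":60},{"translation":[0,0,0],"twist":0,"claw":60},{"translation":[0,0,0],"twist":0,"claw":60},{"translation":[0,0,0],"twist":0,"claw":60}]'
python3 - <<'E'
from h import *
p=np.load("pose.npy");c,sn=np.cos(p[2]),np.sin(p[2]); A=np.array([[c,sn],[-sn,c]])
old=cv2.imread("pics/w3.png")[:,:,::-1]
F=[]
for i in range(8): F.append(r.get_state()["contact_force"])
st=r.get_state(); s=r.snapshot("wrist"); T=np.array(s["T_tool_cam"])
W=np.eye(4);W[:3,:3]=R.from_quat(st["eef_rot"]).as_matrix();W[:3,3]=st["tool_pos"];C=W@T
w=dict(s,origin=C[:3,3],rotation=R.from_matrix(C[:3,:3]).as_quat())
def cen(im):
    m=cv2.inRange(cv2.cvtColor(np.ascontiguousarray(im),cv2.COLOR_RGB2HSV),(0,150,80),(6,255,255)); m[:,320:]=0
    M=cv2.moments(m,True); return M["m10"]/M["m00"],M["m01"]/M["m00"],M["m00"]
print("red centroid before/after",np.round(cen(old),1),np.round(cen(s["img"]),1),"F",np.round(np.mean(F,0),2))
a=np.radians(20)
for (col,row) in((188,262),(278,262),(165,160),(278,158)):  # top-face corners: plane 22 mm above sliding surface
    o,d=ray(w,row,col); n=np.array([-np.sin(a)*c,-np.sin(a)*sn,np.cos(a)])
    Q=np.array([p[0]+c*.030,p[1]+sn*.030,.062])+n*.022
    P=o+d*(n@(Q-o))/(n@d); e=A@(P[:2]-p[:2]); print("chute x,y mm",np.round([( (e[0]-.03)*np.cos(a)+(P[2]-.062)*np.sin(a))*1000,e[1]*1000],1))
print("button travel ~",round(55-st["tool_pos"][2]*1000,1))
sd=r.snapshot("side")["img"]; save(cv2.resize(sd[110:250,260:420],(560,490),interpolation=cv2.INTER_CUBIC),"s3.png")
E
```

```text
clock: 6.13
tool_pos: [0.5541, -0.1752, 0.0414]
eef_rot: [0.995, 0.1, 0.001, 0.0]
contact_force: [1.2, 0.4, 5.9]
opening: 0.601
red centroid before/after [  223.7   200.8 11797. ] [  223.7   200.8 11798. ] F [1.17 0.45 5.93]
chute x,y mm [-67.3 -18.3]
chute x,y mm [-67.3 -57.5]
chute x,y mm [-15.5 -22.4]
chute x,y mm [-14.7 -60.7]
button travel ~ 13.6
```

View pics/s3.png

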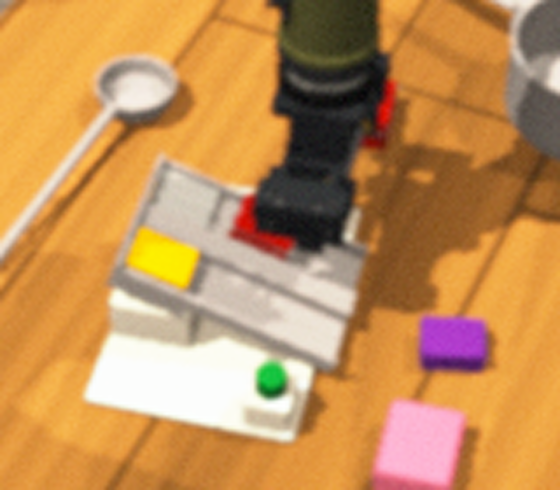

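The side view agrees: red tin on the chute against the finger at about (262,225), yellow tin in its pocket at (163,258), kitchenware unmoved. Handing in.

```bash
python3 -c "
from plant import r
print(r.finish_job())"
```

```text
the job is handed in; nothing more can be done
None
```

I pressed the right green button with one finger and caught the red tin on the other finger, which was already waiting in its lane. I then handed the job in at about 6 s with the arm holding that pose.

**Last checks:**
- **Button:** about 13.6 mm down, judged from the fingertip height, with about 5.9 N of upward force on the tool.
- **Red tin:** its centre is about 41 mm below the pocket edge. It lies flat and did not move in the wrist picture over half a second.
- **Yellow tin and kitchenware:** the side view shows the yellow tin still in its pocket and the ladle and saucepan where they were. The glasses and sugar pot were not rechecked at the end, but the arm kept well clear of them.

**Not confirmed or in disagreement:**
- **Tin pressing on the finger:** I could not measure this separately. The expected push, roughly 0.3 N, is below the wrist sensor's noise, so contact is inferred from the pictures and geometry.
- **Sensor reading along x:** it showed about +1.2 N, whereas the tin's push alone should read negative. I put this down to noise or the button's side load.
- **Button position:** the wrist camera and the fixed cameras differed by about 2 mm sideways, and I aimed between them.

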